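# Grade the juice oranges by size

### The arm

A 7-joint arm with a two-finger parallel gripper is mounted at the origin on a cart in front of the work surface, level with it; the furniture and walls round the work are solid. World frame = base frame: x ahead of the robot, y to its left, z up, the work surface at z = 0. Lengths are in m, angles in rad, forces in N, time in s.
With the tool pointing down it reaches from about 0.4 to 0.875 m from the base axis. Payload 19.3 kg.
Tool frame: the origin (TCP) lies between the finger pads; the fingertips stand ahead of it and the grasp point (between the pads) lies 8 mm behind it (bot.tip_extent is the x of the fingertips in the tool frame, in m); x points along the fingers, y is the direction in which the jaws open and shut, and the axes are right-handed (so a half turn about x gives the same grasp; the last joint's range is limited). The gripper opens to 85 mm and grips with 20 to 120 N. Pads are 22 mm wide; open, the fingers measure 114 mm over their backs; the gripper's body (76 mm by 85 mm) begins 54 mm behind the grasp point. The pads swing forward as they close: fully open they stand 13 mm farther back than shut.
Start: joints at [-1.228, 0.521, -0.036, 1.599, 0.021, 1.021, -0.113], TCP at [0.251, 0.572, 0.242] pointing down, gripper open.
Joint ranges: [-2.91, 2.91], [-0.3, 2.13], [-1.5, 1.42], [0.17, 2.43], [-1.26, 4.41], [0.16, 1.93], [-2.52, 2.52]. Speed limits (rad/s): [1.89, 1.89, 2.39, 2.39, 3.01, 3.01, 3.01].

### API

Orientations are given as [roll, pitch, yaw] about the fixed x, y, z axes, in that order (R = Rz(yaw) Ry(pitch) Rx(roll)).
In Python, from workcell import observe, grab_frame, camera_info, bot, nets gives the robot as it stands.
- The arm moves only by the tool jog_arm, never from a script. Its argument "commands" is a list of rows, each a list of 6 numbers: the shift along the tool's x, y, z in mm, then the turn, a rotation vector about the tool's x, y, z in rad. A call has 1 to 20 rows; each row shifts and turns the pose as measured when the row begins, along the tool's axes as they then stand; what a row does not reach is not made up. A row lasts 1/10 s, in which the tool goes at most 50 mm and 8.59 degrees, less where a joint would pass 70% of its speed; a pose out of reach is approached as far as the arm can. A call is refused whole if a number of a shift passes 50 or a number of a turn 0.15, either way. A call with a gripper value outside its range is refused whole. "gripper" is the closure in counts, from 0 (fully open) to 255 (shut), set as the call begins (left out, the last holds). The fingers move at their own pace and stop on an object; "newtons" is the grip in N (left out, the last holds). Time passes only in rows, so rows that do not move let the fingers close. It gives the time, the measured TCP pose, the force and the opening at its end, in the units of the state.
- observe(): the state, without advancing time (a new reading comes with each control period).
- grab_frame(name): name is "side" or "top" or "wrist"; returns the picture (384x512x3 uint8, red, green, blue); there is no depth.
- camera_info(name): a dict with "fov_y" (degrees; the focal length in pixels is half the picture's height over the tangent of half this angle, whatever the lens; pixels are square), "cx", "cy" (the principal point, pixels), "R" (3x3) and "t" (3): a world point X has camera coordinates R X + t; the wrist camera has in their place "tool_from_camera" (4x4, takes a point from camera to tool coordinates, whose origin is the TCP and whose axes are the tool frame's). Camera axes: x right, y down, z forward; pixel columns grow to the right and rows downward; lengths in m; the calibration is good to about 2 mm. A picture is of the moment at which its call begins: read the wrist's pose just before it. camera_info takes no time and is no camera call.
- bot.job_done(): hands the job in, once; it reports no verdict.
Trained networks look in the newest picture that a camera, given by its name, has taken for a name from the list of things; names that differ only in an ending like _2 or _b are one class to them, and where a whole thing is asked for, a point or a joint stands for the part that bears it (a point fixed in the world has none). Each returns a list of dicts, best first, with "p" (0 to 1); they miss things now and then, are a little off and sometimes report something else, mostly with a low value. They report only what shows in the picture. A call takes as long as a camera call.
- nets.find_in(camera, name): "rect" ([left, top, right, bottom] in pixels, round what is visible of it).
- nets.silhouettes(camera, name): "mask" (384x512 bool, what is visible of it) and "rect" ([left, top, right, bottom] in pixels, round what is visible of it).
- nets.pinpoint(camera, name): "location" ([column, row] in pixels: a listed point, or the origin of a listed thing).
The state is a dict: "clock": time; "qpos": joint angles; "qd": joint speeds; "joint_efforts": joint torques, N m; "position": TCP position; "tool_rot": TCP orientation; "force": force on the tool from outside, world axes, zero at the start; "moment": the same for the moment, N m; "grip_width": finger opening in m.
Only numpy, scipy, OpenCV 4.12 (cv2) and the standard library are available. Lean on these libraries where they do the work, as an engineer would, in place of code of your own. Each camera call takes 0.05 s, during which the arm holds its last target.

### The job

Grade the three oranges for the juicer: lift the grader's tray by its steel handle so that they roll out onto the steel rods and each drops into the bin for its size (small in the bin nearest the tray, medium in the middle one, large in the far one), then lower the tray back onto its rest, without letting it fall, and let go. Do not touch the oranges themselves, and leave the other things on the counter where they are.

Things in the scene. Friction and masses are not known exactly. Their poses are not given: they have to be found in the camera images.
- grader: wooden bench-top orange grader, fixed on the counter, 124 mm wide; origin on the counter under the tray's hinge, x level and downhill along it (from the tray to the far bin), z up. It reaches from x = -0.32 m (handle) to 0.353 m; highest fixed parts 160 mm at the hinge, 132 mm at the low end. A level wooden tray, two steel rods that slope down from it, three open bins under the rods
- rods_head (a point): upper ends of the two sloping steel rods (10 mm thick), midway between their axes, 152 mm up, 4 mm past the origin. The clear gap between the rods is 44 mm, widening in three short bends to 61 mm over the first bin, 75 mm over the second and 93 mm over the third: an orange rolls down them until the gap lets it drop through
- rods_end (a point): lower ends of the rods, midway between their axes, 92 mm up, 343 mm further on
- tray (a joint): tilt of the wooden tray about the hinge at its open end: 0 level on its rest posts, grows as the handle end is raised, to 0.6 rad at the stop. It falls back by its own weight (0.5 kg and the oranges: about 5 N to lift at the handle). Raised slowly to 0.12 rad and held there 3 s, it lets all oranges roll off, one after another
- tray_handle (a point): middle of the tray's handle, a level round steel bar of 12 mm diameter, 68 mm long across the grader (along its y axis), between two 10 mm rods that join it to the tray's end wall, 49 mm from the wall's outer face; 205 mm above the counter when the tray is level; free below and above. An orange in the rear place stands up to 40 mm higher than the bar, beyond the end wall. The point's axes turn with the tray
- tray_hinge (a point): the tray's hinge axis (along the grader's y axis), 157 mm above the counter; the handle's middle lies 311 mm from it level and 48 mm higher when the tray is down
- bin1 (a point): middle of the floor of the bin nearest the tray, for the small orange; inside 132 x 104 mm, floor 10 mm above the counter, side walls 48 mm high; axes as the grader's
- bin2 (a point): middle of the floor of the middle bin, for the medium orange; inside 82 x 104 mm
- bin3 (a point): middle of the floor of the far, lowest bin, for the large orange; inside 99 x 104 mm
- orange_small_center (a point): centre of the small orange, a ball of 58 mm, 0.1 kg; the three start in a row in the tray, in any order
- orange_medium_center (a point): centre of the medium orange, a ball of 72 mm, 0.19 kg
- orange_large_center (a point): centre of the large orange, a ball of 88 mm, 0.34 kg
- orange_small: the small orange; origin on its peel (turns as it rolls)
- orange_medium: the medium orange; origin on its peel
- orange_large: the large orange; origin on its peel
- tumbler: tall clear glass, 66 mm wide, 139 mm high, behind the grader; bystander
- bell: service bell, 82 mm wide, 66 mm high, at the right; bystander

How it is judged:
By the outcome, as a careful person would: the job done as asked, in the order asked, and still so for the second after the job is handed in, with the robot touching nothing.
It also fails if it takes over 54 s, if anything falls off the work surface, if the arm or the gripper's body presses on something with over 40 N, if the wrist force passes 120 N, or if a joint passes its speed limit or range.

## Working session

There is one attempt and no reset: what is moved stays moved. The work goes in short steps, Python scripts to look and compute and a tool call to move; the robot and the scene stay as the last step left them, time stands still between calls to the robot, and variables do not carry over. Pictures are saved under pics/ and viewed, and the job is handed in when it is done.

Besides the shell and the picture viewer there is one more tool, called after ">>>" as name(argument=value, ...) on one line, values as JSON. jog_arm: Moves the arm, as the interface text tells. Its arguments: {"type":"object","properties":{"commands":{"type":"array","items":{"type":"array","items":{"type":"number"}}},"gripper":{"type":"number"},"newtons":{"type":"number"}},"required":["commands"]}

```bash
mkdir -p pics; ls; python3 - <<'E'
from workcell import *
import cv2
s=observe(); print({k:s[k] for k in s})
for c in("side","top"):
    f=grab_frame(c); cv2.imwrite(f"pics/{c}0.png",f[:,:,::-1])
    for n in("tray_handle","tray_hinge","rods_head","rods_end","bin1","bin2","bin3","orange_small_center","orange_medium_center","orange_large_center"):
        r=nets.pinpoint(c,n); print(c,n,[(x["p"],x["location"]) for x in r[:2]])
    ci=camera_info(c); print(ci)
print(camera_info("wrist"),bot.tip_extent,observe()["clock"])
E
```

```text
pics
{'clock': 0.0, 'qpos': array([-1.22820488,  0.52200367, -0.03629165,  1.59997455,  0.02123979,
        1.02111335, -0.11275864]), 'qd': array([-0.00042477, -0.00045581, -0.00089968,  0.00065823,  0.00163937,
        0.0003501 ,  0.00029902]), 'joint_efforts': array([ 8.00536636e-04, -9.27124286e+01,  1.98001966e+00, -3.69919074e+01,
        1.77829462e-02,  8.41934932e-03, -1.36718984e-05]), 'position': array([0.25066592, 0.57219053, 0.24174457]), 'tool_rot': array([-1.4530708 ,  1.56968258, -1.86584166]), 'force': array([ 0.45197675, -0.41257972,  0.43086528]), 'moment': array([-0.01525487, -0.03373837,  0.05080403]), 'grip_width': 0.08546049807956208}
side tray_handle [(0.7, [157.6, 131.5])]
side tray_hinge [(0.88, [214.1, 170.4]), (0.48, [277.9, 320.9])]
side rods_head [(0.62, [216.8, 177.7]), (0.15, [159.9, 131.9])]
side rods_end [(0.83, [291.8, 232.2])]
side bin1 [(0.63, [232.2, 217.0]), (0.63, [257.8, 230.9])]
side bin2 [(0.63, [232.2, 217.0]), (0.63, [257.8, 230.9])]
side bin3 [(0.63, [232.2, 217.0]), (0.63, [257.8, 230.9])]
side orange_small_center [(0.46, [189.3, 155.5]
[... 966 characters left out ...]
: 254.7042476865311, 'cy': 194.4247181539154, 'R': array([[ 0.00373946, -0.9998579 , -0.01643756],
       [-0.98825884, -0.00118432, -0.15278436],
       [ 0.15274319,  0.0168159 , -0.98812284]]), 't': array([-0.0692621 ,  0.62715279,  1.39101031])}
{'fov_y': 64.36433217250303, 'cx': 260.3077373842369, 'cy': 186.7963428672917, 'tool_from_camera': array([[ 6.76666530e-04, -2.85588847e-01,  9.58351998e-01,
        -1.30817031e-01],
       [ 9.99999770e-01,  2.44049541e-04, -6.33346148e-04,
         7.22648486e-04],
       [-5.30087696e-05,  9.58352206e-01,  2.85588946e-01,
        -7.17432178e-02],
       [ 0.00000000e+00,  0.00000000e+00,  0.00000000e+00,
         1.00000000e+00]])} 0.011 1.1
```

View pics/side0.png

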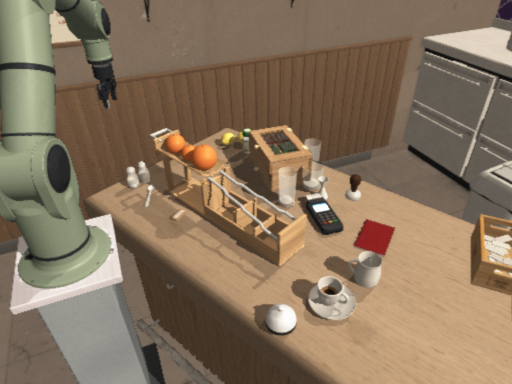

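View pics/top0.png

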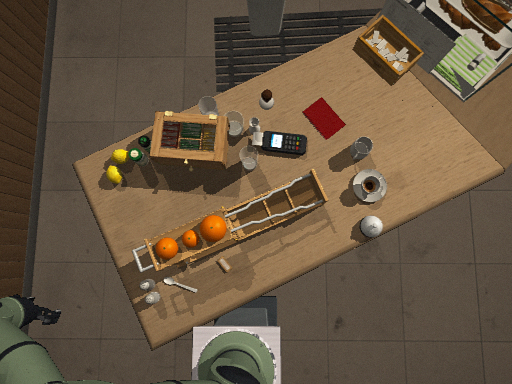

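```bash
cat > h.py <<'E'
import numpy as np
from workcell import camera_info
def ray(c,uv):
    ci=camera_info(c); f=192/np.tan(np.radians(ci["fov_y"]/2))
    d=np.array([(uv[0]-ci["cx"])/f,(uv[1]-ci["cy"])/f,1]); R=np.array(ci["R"]); t=np.array(ci["t"])
    return -R.T@t, R.T@d
def atz(c,uv,z):
    o,d=ray(c,uv); return o+d*(z-o[2])/d[2]
def proj(c,X):
    ci=camera_info(c); f=192/np.tan(np.radians(ci["fov_y"]/2)); p=ci["R"]@np.array(X)+ci["t"]
    return np.array([ci["cx"]+f*p[0]/p[2],ci["cy"]+f*p[1]/p[2]])
def tri(u1,u2):
    o1,d1=ray("side",u1);o2,d2=ray("top",u2)
    A=np.c_[d1,-d2]; s=np.linalg.lstsq(A,o2-o1,rcond=None)[0]; a=o1+s[0]*d1;b=o2+s[1]*d2
    return (a+b)/2,np.linalg.norm(a-b)
E
python3 - <<'E'
from h import *
S=dict(handle=[157.6,131.5],hinge=[214.1,170.4],head=[216.8,177.7],end=[291.8,232.2],sm=[189.3,155.5],me=[174.7,139.1],la=[205,158.3])
T=dict(handle=[135.2,256.2],hinge=[229.4,221.8],head=[227.8,224.7],end=[316.4,183.1],sm=[187.4,235.7],me=[165.4,249.2],la=[211.5,227.7])
Z=dict(handle=.205,hinge=.157,head=.152,end=.092)
for k in S:
    print(k,*tri(S[k],T[k]), *( (atz("side",S[k],Z[k]),atz("top",T[k],Z[k])) if k in Z else ()))
E
```

```text
handle [0.39387129 0.3149912  0.20577233] 0.014447958362881626 [0.38697565 0.31825303 0.205     ] [0.40102014 0.31416457 0.205     ]
hinge [0.51394113 0.0145108  0.17361767] 0.002885995431992222 [0.51912078 0.04001563 0.157     ] [0.51673803 0.01557187 0.157     ]
head [0.51454474 0.02105129 0.13841461] 0.012703550164621429 [5.15552449e-01 3.20322140e-04 1.52000000e-01] [0.50730833 0.02127309 0.152     ]
end [ 0.65778227 -0.28822958  0.09256891] 0.008122299172117266 [ 0.65383791 -0.28732702  0.092     ] [ 0.66183009 -0.28963252  0.092     ]
sm [0.46617122 0.15487682 0.16809757] 0.0058498726686195225
me [0.42685471 0.21463594 0.21354084] 0.0066071018371016785
la [0.49671729 0.07050466 0.19391102] 0.005198063049241183
```

```bash
python3 - <<'E'
import cv2
from h import *
a=cv2.imread("pics/top0.png")[200:300,110:250]; cv2.imwrite("pics/z1.png",cv2.resize(a,None,fx=5.5,fy=5.5,interpolation=cv2.INTER_CUBIC))
a=cv2.imread("pics/side0.png")[110:200,130:250]; cv2.imwrite("pics/z2.png",cv2.resize(a,None,fx=6,fy=6,interpolation=cv2.INTER_CUBIC))
from scipy.spatial.transform import Rotation as Ro
R=Ro.from_euler("xyz",[-1.4530708,1.56968258,-1.86584166]).as_matrix(); print(R.round(3))
E
```

```text
[[-0.     0.401  0.916]
 [-0.001  0.916 -0.401]
 [-1.    -0.001  0.   ]]
```

View pics/z1.png

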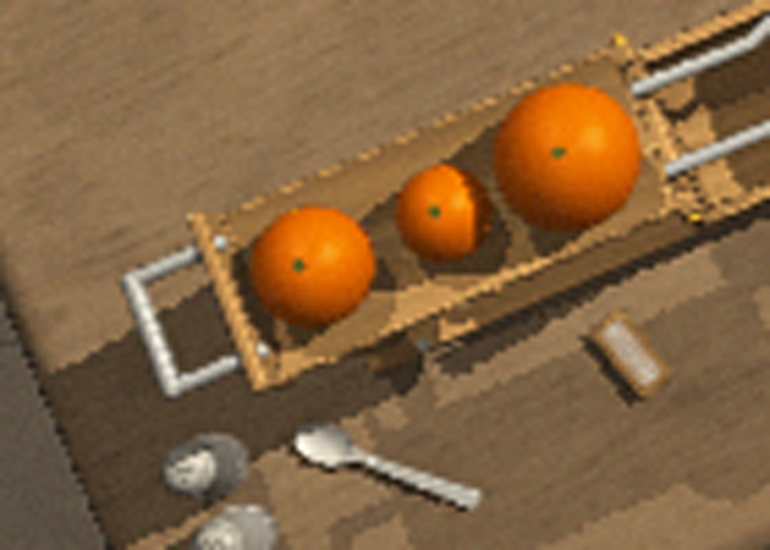

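View pics/z2.png

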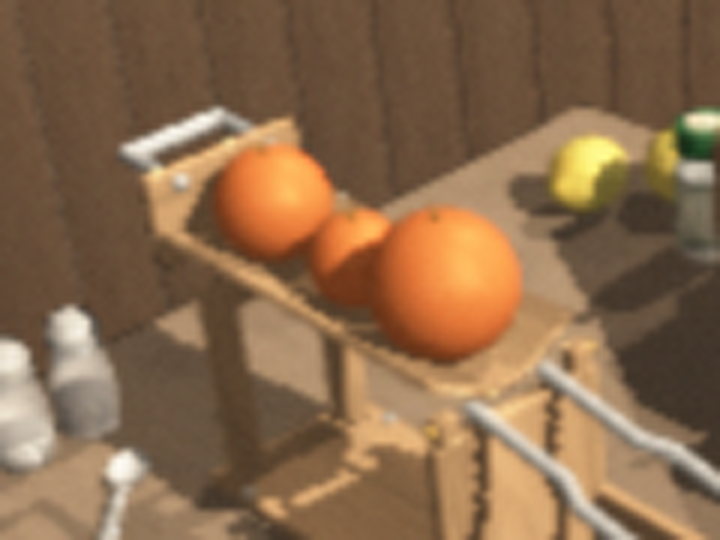

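```bash
python3 - <<'E'
from h import *
for u in([133.6,251.8],[141.3,270.5],[137.5,261.2]): print(atz("top",u,.205))
for u in([151.3,135.5],[166.7,128.8],[159,132.2]): print(atz("side",u,.205))
print(tri([159,132.2],[137.5,261.2]))
# rods ends head: top zoom (640,88),(672,170)
h=atz("top",[110+656/5.5,200+129/5.5],.152); print("head",h)
E
```

```text
[0.41503209 0.32007252 0.205     ]
[0.3558368 0.2922096 0.205    ]
[0.38516418 0.30591857 0.205     ]
[0.35902022 0.29532041 0.205     ]
[0.42352643 0.3263014  0.205     ]
[0.39071138 0.31016479 0.205     ]
(array([0.38762495, 0.30455356, 0.20807216]), np.float64(0.004867499436731936))
head [0.51154062 0.01633641 0.152     ]
```

>>> jog_arm(commands=[[-12, -18, 23, 0, 0, 0], [-12, -18, 23, 0, 0, 0], [-10, -18, 23, 0, 0, 0], [-10, -19, 23, 0, 0, 0], [-8, -19, 23, 0, 0, 0], [-8, -19, 23, 0, 0, 0], [-5, -19, 23, 0, 0, 0], [0, -19, 23, 0, 0, 0], [0, -19, 23, 0, 0, 0], [0, -19, 23, 0, 0, 0], [0, 0, 0, -0.14, 0, 0], [0, 0, 0, -0.14, 0, 0], [0, 0, 0, -0.14, 0, 0], [0, 0, 0, -0.14, 0, 0], [0, 0, 0, -0.14, 0, 0], [0, 0, 0, -0.14, 0, 0], [0, 0, 0, 0, 0, 0]], gripper=130, newtons=40)

```text
clock: 2.8
position: [0.3916, 0.2975, 0.3108]
tool_rot: [0.248, 1.567, 0.706]
force: [-0.3, 0.2, -0.1]
grip_width: 0.0419
```

```bash
cat >> h.py <<'E'
from scipy.spatial.transform import Rotation as Ro
def wrist(s,uv,z):
    ci=camera_info("wrist"); f=192/np.tan(np.radians(ci["fov_y"]/2)); M=np.array(ci["tool_from_camera"])
    R=Ro.from_euler("xyz",s["tool_rot"]).as_matrix()
    o=R@M[:3,3]+s["position"]; d=R@M[:3,:3]@np.array([(uv[0]-ci["cx"])/f,(uv[1]-ci["cy"])/f,1]); return o+d*(z-o[2])/d[2]
def show(s):
    R=Ro.from_euler("xyz",s["tool_rot"]).as_matrix(); print(s["clock"],s["position"].round(4),"F",s["force"].round(1),"w",round(s["grip_width"],4)); print(R.round(3)); return R
E
python3 - <<'E'
from h import *
from workcell import *
import cv2
s=observe(); show(s); print(s["qpos"].round(2))
f=grab_frame("wrist"); cv2.imwrite("pics/w1.png",f[:,:,::-1])
for x in nets.pinpoint("wrist","tray_handle"): print(x, wrist(s,x["location"],.205))
E
```

```text
2.8 [0.3916 0.2975 0.3108] F [-0.3  0.2 -0.1] w 0.0419
[[ 0.003 -0.443  0.897]
 [ 0.002  0.897  0.443]
 [-1.     0.001  0.003]]
[-0.71  0.23 -0.08  1.85  0.02  1.05  1.24]
{'location': [273.3, 189.4], 'p': 0.78} [0.38827645 0.30731461 0.205     ]
```

View pics/w1.png

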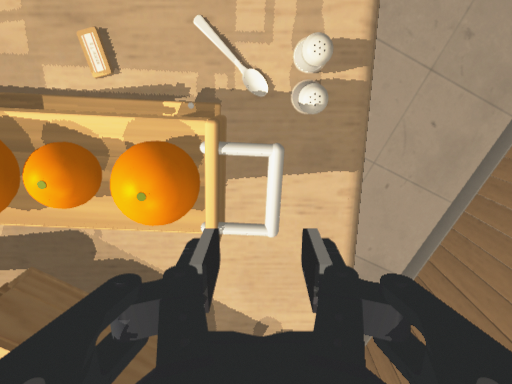

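```bash
python3 - <<'E'
from h import *
from workcell import *
s=observe(); R=show(s)
a=wrist(s,[278,149],.205);b=wrist(s,[271.5,230],.205); print(a,b,(a+b)/2,np.linalg.norm(a-b))
d=b-a; print(np.degrees(np.arctan2(d[1],d[0])))
print("tool delta mm", 1000*R.T@((a+b)/2-s["position"]))
# grader axis
d=np.array([.66,-.2885])-(a+b)[:2]/2; print(np.degrees(np.arctan2(*d[::-1])),np.linalg.norm(d))
E
```

```text
2.9 [0.3916 0.2975 0.3108] F [ 0.5  0.3 -0.1] w 0.0419
[[ 0.002 -0.436  0.9  ]
 [ 0.002  0.9    0.436]
 [-1.     0.001  0.003]]
[0.3572391  0.29586722 0.205     ] [0.42113789 0.32201106 0.205     ] [0.38918849 0.30893914 0.205     ] 0.06904024923928996
22.25165321546806
tool delta mm [105.79921037  11.29304301   2.51592838]
-65.6158224116771 0.6559515228214111
```

>>> jog_arm(commands=[[10, 6, 1, 0.03, 0, 0], [15, 5, 1, 0, 0, 0], [20, 0, 0, 0, 0, 0], [15, 0, 0, 0, 0, 0], [0, 0, 0, 0, 0, 0]])

```text
clock: 3.4
position: [0.3891, 0.3092, 0.2496]
tool_rot: [0.274, 1.565, 0.672]
force: [-0.4, -0.0, 0.0]
grip_width: 0.0421
```

```bash
python3 - <<'E'
from h import *
from workcell import *
import cv2
s=observe(); R=show(s)
f=grab_frame("wrist"); cv2.imwrite("pics/w2.png",f[:,:,::-1])
for x in nets.pinpoint("wrist","tray_handle"): p=wrist(s,x["location"],.205);print(x, p,1000*R.T@(p-s["position"]))
E
```

```text
3.4 [0.3891 0.3092 0.2496] F [-0.4 -0.   0. ] w 0.0421
[[ 0.004 -0.387  0.922]
 [ 0.003  0.922  0.387]
 [-1.     0.001  0.005]]
{'location': [257.2, 215.3], 'p': 0.93} [0.38922734 0.30699711 0.205     ] [44.60233559 -2.14956729 -0.98123845]
```

View pics/w2.png

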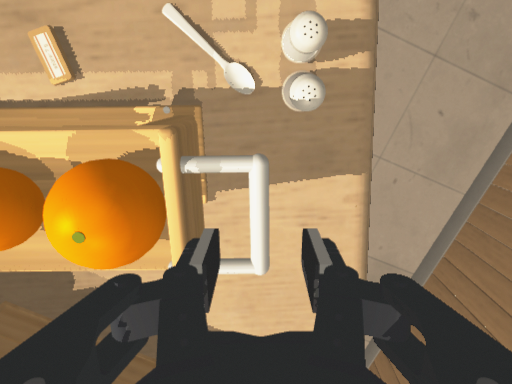

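>>> jog_arm(commands=[[15, -1, 0, 0, 0, 0], [15, 0, 0, 0, 0, 0], [13, 0, 0, 0, 0, 0], [9, 0, 0, 0, 0, 0], [0, 0, 0, 0, 0, 0]])

```text
clock: 4.0
position: [0.3926, 0.3107, 0.2026]
tool_rot: [0.313, 1.556, 0.705]
force: [0.2, 0.2, -0.5]
grip_width: 0.0416
```

```bash
python3 - <<'E'
from h import *
from workcell import *
import cv2
s=observe(); R=show(s)
f=grab_frame("wrist"); cv2.imwrite("pics/w3.png",f[:,:,::-1])
E
```

```text
4.0 [0.3926 0.3107 0.2026] F [ 0.2  0.2 -0.5] w 0.0416
[[ 0.012 -0.382  0.924]
 [ 0.01   0.924  0.382]
 [-1.     0.005  0.014]]
```

View pics/w3.png

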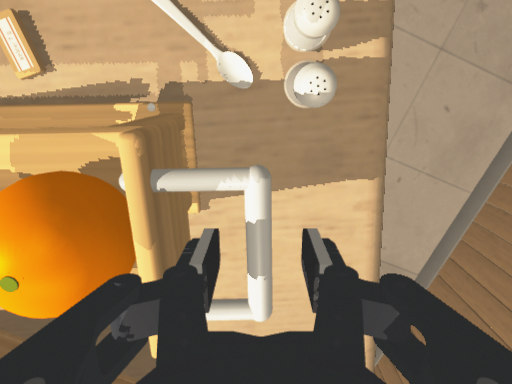

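>>> jog_arm(commands=[[4, 0, -2, 0, 0.01, 0], [3, 0, -2, 0, 0.005, 0], [0, 0, 0, 0, 0, 0]])

```text
clock: 4.35
position: [0.3895, 0.3099, 0.1974]
tool_rot: [1.398, 1.565, 1.789]
force: [-0.3, -0.3, 0.1]
grip_width: 0.042
```

>>> jog_arm(commands=[[0, 0, 0, 0, 0, 0], [0, 0, 0, 0, 0, 0], [0, 0, 0, 0, 0, 0], [0, 0, 0, 0, 0, 0], [0, 0, 0, 0, 0, 0], [0, 0, 0, 0, 0, 0], [0, 0, 0, 0, 0, 0]], gripper=255, newtons=40)

```text
clock: 5.05
position: [0.39, 0.3089, 0.1978]
tool_rot: [1.282, 1.566, 1.673]
force: [-0.0, -1.7, -2.5]
grip_width: 0.0107
```

```bash
python3 - <<'E'
from h import *
from workcell import *
import cv2
s=observe(); R=show(s)
f=grab_frame("wrist"); cv2.imwrite("pics/w4.png",f[:,:,::-1])
E
```

```text
5.05 [0.39   0.3089 0.1978] F [-0.  -1.7 -2.5] w 0.0107
[[-0.    -0.381  0.925]
 [ 0.005  0.925  0.381]
 [-1.     0.004  0.001]]
```

View pics/w4.png

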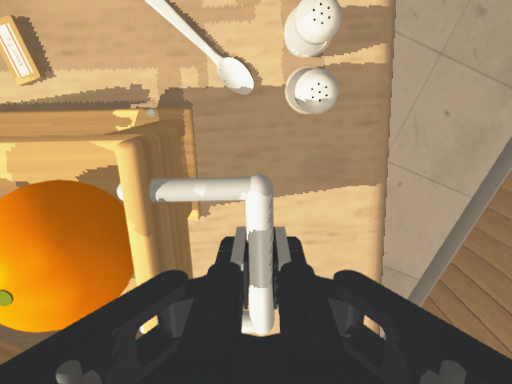

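>>> jog_arm(commands=[[-1, -0.1, 0, 0, 0, 0.0033], [-1, -0.1, 0, 0, 0, 0.0033], [-1, -0.1, 0, 0, 0, 0.0033], [-1, -0.1, 0, 0, 0, 0.0033], [-1, -0.1, 0, 0, 0, 0.0033], [-1, -0.1, 0, 0, 0, 0.0033], [-1, -0.1, 0, 0, 0, 0.0033], [-1, -0.1, 0, 0, 0, 0.0033], [-1, -0.1, 0, 0, 0, 0.0033], [-1, -0.1, 0, 0, 0, 0.0033]])

```text
clock: 6.1
position: [0.3906, 0.3075, 0.2083]
tool_rot: [1.542, 1.531, 1.933]
force: [1.9, 0.6, -5.4]
grip_width: 0.0102
```

```bash
python3 - <<'E'
from h import *
from workcell import *
s=observe(); R=show(s)
E
```

```text
6.1 [0.3906 0.3075 0.2083] F [ 1.9  0.6 -5.4] w 0.0102
[[-0.014 -0.381  0.925]
 [ 0.037  0.924  0.381]
 [-0.999  0.04   0.001]]
```

>>> jog_arm(commands=[[-1, -0.1, 0, 0, 0, 0.0033], [-1, -0.1, 0, 0, 0, 0.0033], [-1, -0.1, 0, 0, 0, 0.0033], [-1, -0.1, 0, 0, 0, 0.0033], [-1, -0.1, 0, 0, 0, 0.0033], [-1, -0.1, 0, 0, 0, 0.0033], [-1, -0.1, 0, 0, 0, 0.0033], [-1, -0.1, 0, 0, 0, 0.0033], [-1, -0.1, 0, 0, 0, 0.0033], [-1, -0.1, 0, 0, 0, 0.0033], [-1, -0.1, 0, 0, 0, 0.0033], [-1, -0.1, 0, 0, 0, 0.0033], [-1, -0.1, 0, 0, 0, 0.0033], [-1, -0.1, 0, 0, 0, 0.0033], [-1, -0.1, 0, 0, 0, 0.0033]])

```text
clock: 7.6
position: [0.3919, 0.3046, 0.2247]
tool_rot: [1.556, 1.477, 1.947]
force: [2.8, -0.8, -3.4]
grip_width: 0.0107
```

```bash
python3 - <<'E'
from h import *
from workcell import *
import cv2
s=observe(); R=show(s)
f=grab_frame("side"); cv2.imwrite("pics/s1.png",cv2.resize(f[100:280,120:330,::-1],None,fx=3,fy=3))
E
```

```text
7.6 [0.3919 0.3046 0.2247] F [ 2.8 -0.8 -3.4] w 0.0107
[[-0.034 -0.379  0.925]
 [ 0.087  0.921  0.381]
 [-0.996  0.093  0.001]]
```

View pics/s1.png

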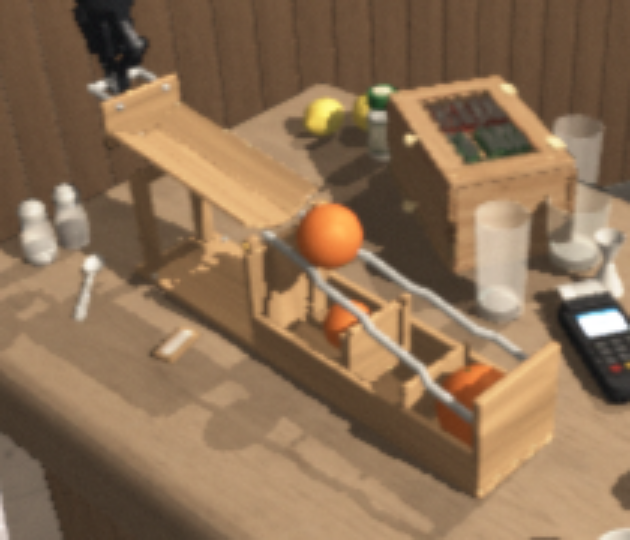

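>>> jog_arm(commands=[[-1, -0.1, 0, 0, 0, 0.0033], [-1, -0.1, 0, 0, 0, 0.0033], [-1, -0.1, 0, 0, 0, 0.0033], [-1, -0.1, 0, 0, 0, 0.0033], [-1, -0.1, 0, 0, 0, 0.0033], [-1, -0.1, 0, 0, 0, 0.0033], [-1, -0.1, 0, 0, 0, 0.0033], [-1, -0.1, 0, 0, 0, 0.0033], [0, 0, 0, 0, 0, 0], [0, 0, 0, 0, 0, 0], [0, 0, 0, 0, 0, 0], [0, 0, 0, 0, 0, 0], [0, 0, 0, 0, 0, 0], [0, 0, 0, 0, 0, 0], [0, 0, 0, 0, 0, 0]])

```text
clock: 9.15
position: [0.3927, 0.3027, 0.2333]
tool_rot: [1.559, 1.449, 1.95]
force: [2.3, -1.4, -2.5]
grip_width: 0.0109
```

```bash
python3 - <<'E'
from h import *
from workcell import *
import cv2
s=observe(); R=show(s)
f=grab_frame("side"); cv2.imwrite("pics/s2.png",cv2.resize(f[100:280,120:330,::-1],None,fx=3,fy=3))
E
```

```text
9.15 [0.3927 0.3027 0.2333] F [ 2.3 -1.4 -2.5] w 0.0109
[[-0.045 -0.378  0.925]
 [ 0.113  0.918  0.38 ]
 [-0.993  0.122  0.001]]
```

View pics/s2.png

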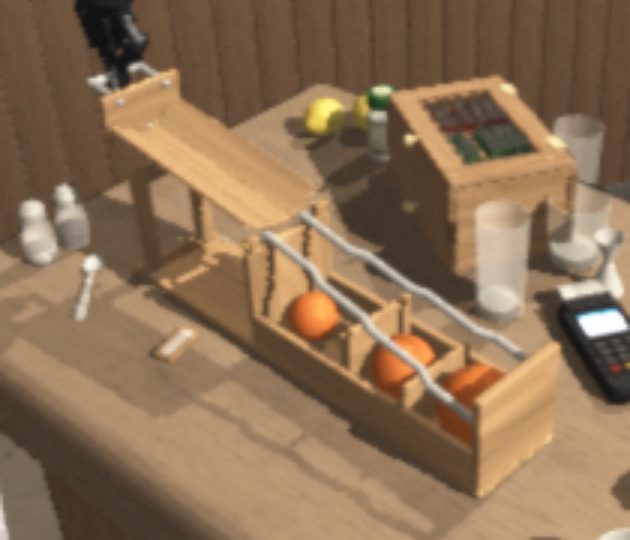

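>>> jog_arm(commands=[[1.5, 0.2, 0, 0, 0, -0.005], [1.5, 0.2, 0, 0, 0, -0.005], [1.5, 0.2, 0, 0, 0, -0.005], [1.5, 0.2, 0, 0, 0, -0.005], [1.5, 0.2, 0, 0, 0, -0.005], [1.5, 0.2, 0, 0, 0, -0.005], [1.5, 0.2, 0, 0, 0, -0.005], [1.5, 0.2, 0, 0, 0, -0.005], [1.5, 0.2, 0, 0, 0, -0.005], [1.5, 0.2, 0, 0, 0, -0.005], [1.5, 0.2, 0, 0, 0, -0.005], [1.5, 0.2, 0, 0, 0, -0.005], [1.5, 0.2, 0, 0, 0, -0.005], [1.5, 0.2, 0, 0, 0, -0.005], [1.5, 0.2, 0, 0, 0, -0.005], [1.5, 0.2, 0, 0, 0, -0.005]])

```text
clock: 10.8
position: [0.3906, 0.3076, 0.2074]
tool_rot: [1.541, 1.536, 1.931]
force: [3.0, -2.3, -3.2]
grip_width: 0.0105
```

```bash
python3 - <<'E'
from h import *
from workcell import *
s=observe(); R=show(s)
E
```

```text
10.8 [0.3906 0.3076 0.2074] F [ 3.  -2.3 -3.2] w 0.0105
[[-0.012 -0.38   0.925]
 [ 0.033  0.924  0.38 ]
 [-0.999  0.035  0.001]]
```

Still 9.6 mm to go.

>>> jog_arm(commands=[[1, 0.1, 0, 0, 0, -0.0033], [1, 0.1, 0, 0, 0, -0.0033], [1, 0.1, 0, 0, 0, -0.0033], [1, 0.1, 0, 0, 0, -0.0033], [1, 0.1, 0, 0, 0, -0.0033], [1, 0.1, 0, 0, 0, -0.0033], [1, 0.1, 0, 0, 0, -0.0033], [0.6, 0.1, 0, 0, 0, -0.0033], [0.5, 0.1, 0, 0, 0, -0.003], [0, 0, 0, 0, 0, 0]])

```text
clock: 11.8
position: [0.3901, 0.3088, 0.1984]
tool_rot: [1.236, 1.568, 1.626]
force: [2.7, -2.1, -4.4]
grip_width: 0.0109
```

```bash
python3 - <<'E'
from h import *
from workcell import *
s=observe(); R=show(s)
E
```

```text
11.8 [0.3901 0.3088 0.1984] F [ 2.7 -2.1 -4.4] w 0.0109
[[-0.    -0.38   0.925]
 [ 0.003  0.925  0.38 ]
 [-1.     0.002  0.001]]
```

>>> jog_arm(commands=[[0.6, 0, 0, 0, 0, 0], [0.5, 0, 0, 0, 0, 0], [0, 0, 0, 0, 0, 0]])

```text
clock: 12.1
position: [0.39, 0.3089, 0.1978]
tool_rot: [1.197, 1.568, 1.588]
force: [1.4, -2.8, -2.8]
grip_width: 0.0107
```

>>> jog_arm(commands=[[0.8, 0, 0, 0, 0, 0], [0.8, 0, 0, 0, 0, 0], [0, 0, 0, 0, 0, 0]])

```text
clock: 12.4
position: [0.39, 0.3089, 0.1979]
tool_rot: [1.017, 1.567, 1.407]
force: [1.8, -1.8, -3.8]
grip_width: 0.0104
```

>>> jog_arm(commands=[[1.5, 0, 0, 0, 0, 0], [1.5, 0, 0, 0, 0, 0]])

```text
clock: 12.6
position: [0.3902, 0.309, 0.1973]
tool_rot: [0.844, 1.566, 1.234]
force: [-11.5, -13.5, 45.9]
grip_width: 0.0107
```

```bash
python3 - <<'E'
from h import *
from workcell import *
import cv2
s=observe(); R=show(s)
f=grab_frame("side"); cv2.imwrite("pics/s3.png",cv2.resize(f[100:280,120:330,::-1],None,fx=3,fy=3))
E
```

```text
12.6 [0.3902 0.309  0.1973] F [-11.5 -13.5  45.9] w 0.0107
[[ 0.002 -0.38   0.925]
 [ 0.005  0.925  0.38 ]
 [-1.     0.004  0.003]]
```

View pics/s3.png

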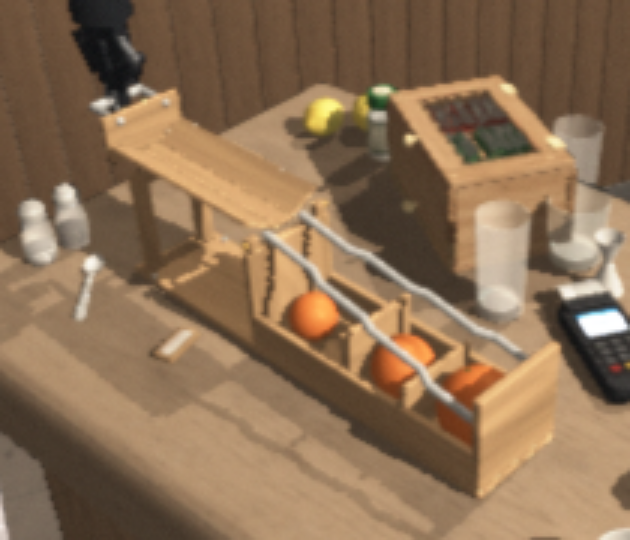

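>>> jog_arm(commands=[[-0.5, 0, 0, 0, 0, 0], [0, 0, 0, 0, 0, 0]])

```text
clock: 12.85
position: [0.3901, 0.3088, 0.1984]
tool_rot: [0.809, 1.565, 1.198]
force: [2.0, -2.2, -3.3]
grip_width: 0.0104
```

>>> jog_arm(commands=[[0, 0, 0, 0, 0, 0], [0, 0, 0, 0, 0, 0], [0, 0, 0, 0, 0, 0], [0, 0, 0, 0, 0, 0], [0, 0, 0, 0, 0, 0], [0, 0, 0, 0, 0, 0]], gripper=135)

```text
clock: 13.45
position: [0.3897, 0.3103, 0.1981]
tool_rot: [0.956, 1.564, 1.345]
force: [0.0, 0.1, -0.1]
grip_width: 0.0397
```

>>> jog_arm(commands=[[-3, 0, 0, 0, 0, 0], [-6, 0, 0, 0, 0, 0], [-10, 0, 0, 0, 0, 0], [-15, 0, 0, 0, 0, 0], [-20, 0, 0, 0, 0, 0], [-20, 0, 0, 0, 0, 0], [-20, 0, 0, 0, 0, 0], [0, 0, 0, 0, 0, 0], [0, 0, 0, 0, 0, 0]])

```text
clock: 14.35
position: [0.3895, 0.3096, 0.3011]
tool_rot: [0.803, 1.561, 1.193]
force: [-0.0, 0.2, -0.3]
grip_width: 0.0401
```

```bash
python3 - <<'E'
from h import *
from workcell import *
import cv2
s=observe(); R=show(s)
f=grab_frame("side"); g=grab_frame("top"); cv2.imwrite("pics/s4.png",np.hstack([cv2.resize(f[100:280,120:330,::-1],None,fx=2,fy=2),cv2.resize(g[150:330,110:300,::-1],None,fx=2,fy=2)]))
E
```

```text
14.35 [0.3895 0.3096 0.3011] F [-0.   0.2 -0.3] w 0.0401
[[ 0.004 -0.38   0.925]
 [ 0.009  0.925  0.38 ]
 [-1.     0.007  0.007]]
```

View pics/s4.png

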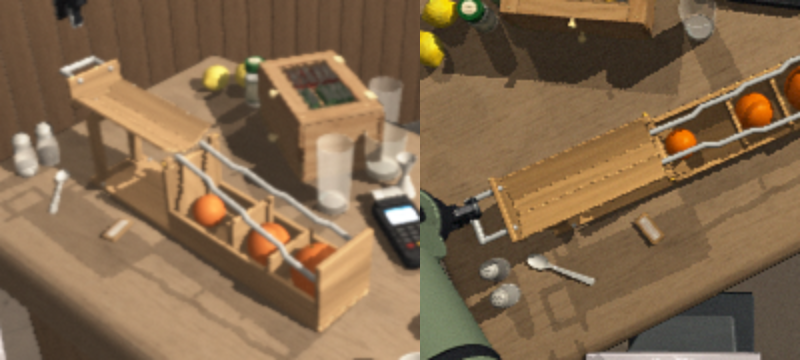

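Tray is down, the gripper is clear, and one orange sits in each bin, small to large.

```bash
python3 -c "
from workcell import bot
print(bot.job_done())"
```

```text
the job is handed in; nothing more can be done
None
```

The oranges are graded, the tray is back on its rest, and I handed the job in at about 14.5 s of the 54 s allowed. I gripped the handle and raised the tray slowly to about 0.12 rad. I then lowered it under control, let go and lifted the gripper clear.

- **Oranges:** the last side and top pictures show small in bin 1, medium in bin 2 and large in bin 3. All three had left the tray by about 0.09 rad. I kept raising it and held at 0.12 rad for 0.7 s rather than 3 s, because a picture then showed all of them in their bins.
- **Tray and gripper:** the tray is level and the gripper is about 100 mm above the handle with no force on it. The bystanders look unmoved.
- **Force reading:** the final push to confirm the tray was seated briefly read about 46 N upward at the wrist. It was taken through the fingers holding the bar, below the 120 N wrist limit, and I eased it off before letting go. The 40 N limit is for the arm and the gripper's body, and I saw no sign that either touched anything.

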